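# Gather ear tags in the tote's corner over the reader

### The job

The four loose yellow ear tags in the blue tote are to be read in one go. Lift the tote (it has a black carrying bar) off the desk, tilt it until all four tags have slid together into the red-marked corner, and hold that corner, still tilted and with all tags in it, above the middle of the black tag reader, some 2 to 10 cm over it without touching it. Finish while holding the tote still in the gripper like that; do not spill tags, and leave the other things on the desk where they are.

Things in the scene. Friction and masses are not known exactly. Their poses are not given: they have to be found in the camera images.
- tote: blue open-topped plastic tote, 200 mm long (its x) by 140 mm wide (its y) outside, walls 45 mm high and 5 mm thick, floor 5 mm thick (inner floor 190 x 130 mm); a black carrying bar runs along its x above its middle on two metal end posts (212 mm over the posts). 0.29 to 0.47 kg, loose, standing on the desk at any yaw. Its corner at +x, +y is marked red on the outside and rim; no other corner is marked. Origin: centre of its underside, z up out of the tote
- tote_bar (a point): centre of the tote's carrying bar, 105 mm above the tote's underside, axes as the tote's. The bar is a straight flat-sided bar 16 mm wide (along the tote's y), 22 mm high (94 to 116 mm above the underside) and 212 mm long (along x); nothing stands above it and there is 49 mm of free height between the walls' rim and the bar
- red_corner (a point): inside corner at the tote's floor in its red-marked corner, at x = +95, y = +65, z = +5 mm in the tote's frame, axes as the tote's. A tag counts as in the corner when its origin is within 95 mm of this point
- reader: black flat tag reader, 200 x 200 mm and 24 mm high, fixed to the desk, with a green ring of 140 mm outer diameter around a grey disc and a green dot in the middle of its top. Origin: centre of its underside, z up
- reader_top (a point): centre of the reader's top face, 24 mm above the desk, z up
- tag1: electronic ear tag 1 of 4 (all alike): yellow plastic disc 26 mm across, 7 mm thick, with an orange boss 12 mm across and 4 mm high on top; 12 g, smooth plastic that slides on the tote's floor and walls with a friction coefficient of 0.16 to 0.24. Origin: centre of its underside, z along the disc's axis. Starts lying flat in the tote, away from the red corner.
- tag2: electronic ear tag 2 of 4 (all alike): yellow plastic disc 26 mm across, 7 mm thick, with an orange boss 12 mm across and 4 mm high on top; 12 g, smooth plastic that slides on the tote's floor and walls with a friction coefficient of 0.16 to 0.24. Origin: centre of its underside, z along the disc's axis. Starts lying flat in the tote, away from the red corner.
- tag3: electronic ear tag 3 of 4 (all alike): yellow plastic disc 26 mm across, 7 mm thick, with an orange boss 12 mm across and 4 mm high on top; 12 g, smooth plastic that slides on the tote's floor and walls with a friction coefficient of 0.16 to 0.24. Origin: centre of its underside, z along the disc's axis. Starts lying flat in the tote, away from the red corner.
- tag4: electronic ear tag 4 of 4 (all alike): yellow plastic disc 26 mm across, 7 mm thick, with an orange boss 12 mm across and 4 mm high on top; 12 g, smooth plastic that slides on the tote's floor and walls with a friction coefficient of 0.16 to 0.24. Origin: centre of its underside, z along the disc's axis. Starts lying flat in the tote, away from the red corner.
- soap: green bottle, 60 mm across and 160 mm high, bystander at the back of the desk; origin centre of its underside
- mug: white mug, 80 mm across and 90 mm high with one handle, bystander at the back; origin centre of its underside
- screwdriver: screwdriver with an orange handle lying flat along x (within 0.15 rad) in the middle of the desk, between where tote and reader stand, bystander; handle towards -x
- tape: red roll of tape, 76 mm across and 25 mm high, bystander in the middle of the desk's near part; origin centre of its underside
- calculator: grey desk calculator 150 x 80 x 14 mm, bystander on the far right; origin centre of its underside
- pliers: red ear-tag pliers lying flat, about 190 mm long, 75 mm wide and 24 mm high, bystander on the far left; origin at their pivot on the desk

How it is judged (in metres and radians):
On the way:
1. the tote is lifted clear of the desk in the gripper (height (world z) of tote above 0.03 m and height (world z) of red_corner above 0.02 m and contact force between tote and the fingers above 1 N), for 0.2 s.
At the end, for the whole second after the job is handed in: All four tags lie still in the tote within 95 mm of the red inside corner; the fingers hold the tote still, tilted 0.2 to 1.1 rad, its red inside corner within 60 mm horizontally of the reader's middle, 12 to 120 mm above its top, not touching it (distance between each of tag1, tag2, tag3, tag4 and red_corner below 0.095 m and z of each of tag1, tag2, tag3, tag4 in the frame of tote above 0 m and x of each of tag1, tag2, tag3, tag4 in the frame of tote below 0.1 m and y of each of tag1, tag2, tag3, tag4 in the frame of tote below 0.07 m and linear speed of each of tag1, tag2, tag3, tag4, tote below 0.03 m/s and angle between tote's own z axis and vertical between 0.2 and 1.1 rad and horizontal distance between red_corner and reader_top below 0.06 m and z of red_corner in the frame of reader_top between 0.012 and 0.12 m and contact force between tote and the fingers above 1 N and contact force between tote and reader below 0.2 N); the arm keeps its last pose, push and grip.
It fails at once if a bystander is moved by more than 40 mm (distance of any of soap, mug, screwdriver, tape, calculator, pliers from where it was at the start of the episode above 0.04 m).
It fails at once if a tag is spilled out of the tote (distance between any of tag1, tag2, tag3, tag4 and tote above 0.16 m).
It fails at once if the reader is pressed or struck with more than 15 N (contact force between reader and tote above 15 N or contact force between reader and the arm above 15 N or contact force between reader and the fingers above 15 N).
It also fails if it takes over 51 s, if anything falls off the work surface, if the arm or the gripper's body presses on something with over 40 N, if the wrist force passes 120 N, or if a joint passes its speed limit or range.

### The arm

A 6-joint arm with a two-finger parallel gripper is mounted at the origin on the work surface. World frame = base frame: x ahead of the robot, y to its left, z up, the work surface at z = 0. Lengths are in mm, angles in degrees, forces in N, time in s.
With the tool pointing down it reaches from about 350 to 850 mm from the base axis. Payload 8.1 kg.
Tool frame: the origin (TCP) lies on the centre line of the jaws, within the pads' length; the fingertips stand 8 mm ahead of it and the grasp point (between the pads) lies 11 mm behind it; x points along the fingers, z is the direction in which the jaws open and shut, and the axes are right-handed (so a half turn about x gives the same grasp; the last joint's range is limited). The gripper opens to 85 mm and grips with 20 to 120 N. Pads are 22 mm wide; open, the fingers measure 114 mm over their backs; the gripper's body (76 mm by 85 mm) begins 54 mm behind the grasp point. The pads swing forward as they close: fully open they stand 13 mm farther back than shut.
Start: joints at [-77.716, 7.471, 85.268, -0, 87.261, -4.893], TCP at [177.218, -573.236, 239.292] pointing down, gripper open.
Joint ranges: [-169.43, 169.43], [-51.17, 129.36], [1.28, 143.12], [-76.62, 256.62], [0, 156.53], [-152.29, 152.29]. Speed limits (degrees/s): [136.94, 136.94, 159.86, 180, 180, 180].

### API

Orientations are given as [roll, pitch, yaw] about the fixed x, y, z axes, in that order (R = Rz(yaw) Ry(pitch) Rx(roll)).
In Python, from bench import r, vision, order gives the robot as it stands. The module is installed in compiled form; this text tells all that it offers.
- The arm moves only by the shell command python3 -m jog 'ROWS' [FORCE]. ROWS is JSON, a list of rows, each a list of 3 entries, a list of its own where there are three numbers: the shift along the world's x, y, z in m, then the turn, a rotation vector about the world's x, y, z in rad, then the opening, from -1 (shut) to 1 (fully open). A call has 1 to 5 rows; each row is the pose to reach, as a shift and turn from the pose commanded when the call began; what a row does not reach only later rows make up. A row lasts 1/12 s, in which the tool goes at most 41.7 mm and 7.16 degrees, less where a joint would pass 70% of its speed; a pose out of reach is approached as far as the arm can. A call with a gripper value outside its range is refused whole. The fingers move at their own pace and stop on an object; FORCE is the grip in N (left out, the last holds). Time passes only in rows, so rows that repeat a pose let the fingers close. It gives the time, the measured TCP pose, the force and the opening at its end, in the units of the state.
- r.sense(): the state, without advancing time (a new reading comes with each control period).
- vision.snapshot(name): name is "scene" or "top" or "wrist"; returns the picture (480x640x3 uint8, red, green, blue); there is no depth.
- vision.camera_model(name): a dict with "fov_y" (degrees; the focal length in pixels is half the picture's height over the tangent of half this angle, whatever the lens; pixels are square), "cx", "cy" (the principal point, pixels), "D" ([k1, k2, p1, p2, k3] as OpenCV has them; the pictures are not rectified), "world_to_cam" (4x4, takes a point from world to camera coordinates). Camera axes: x right, y down, z forward; pixel columns grow to the right and rows downward; lengths in mm; the calibration is good to about 2 mm. A picture is of the moment at which its call begins: read the wrist's pose just before it. camera_model takes no time and is no camera call; for the wrist camera it gives the pose at the moment of the call.
- order.hand_in(): hands the job in, once; it reports no verdict.
The state is a dict: "time": time; "joint_pos": joint angles; "qd": joint speeds; "joint_efforts": joint torques, N m; "tool_pos": TCP position; "tcp_rot": TCP orientation; "ft_force": force on the tool from outside, world axes, zero at the start; "wrist_torque": the same for the moment, N m; "finger_gap": finger opening in mm.
Only numpy, scipy, OpenCV 4.12 (cv2) and the standard library are available. Lean on these libraries where they do the work, as an engineer would, in place of code of your own. Each camera call takes 0.05 s, during which the arm holds its last target.

## Working session

There is one attempt and no reset: what is moved stays moved. The work goes in short steps, Python scripts to look and compute and a shell command to move; the robot and the scene stay as the last step left them, time stands still between calls to the robot, and variables do not carry over. Pictures are saved under pics/ and viewed, and the job is handed in when it is done.

```bash
mkdir -p pics; python3 - <<'E'
from bench import r,vision,order
import cv2,json
s=r.sense();print(s)
for n in("scene","top"):
    cv2.imwrite(f"pics/{n}0.png",vision.snapshot(n)[:,:,::-1]);print(n,vision.camera_model(n))
E
```

```text
{'time': 0.0, 'joint_pos': array([-7.77154905e+01,  7.51555404e+00,  8.53307903e+01,  2.56555669e-03,
        8.72624253e+01, -4.89232536e+00]), 'qd': array([ 0.008417  , -0.013675  ,  0.04709598, -0.07587823, -0.02141995,
        0.05844016]), 'joint_efforts': array([-1.20564542e-03, -5.69389772e+01, -5.00559533e+01, -6.52404342e-04,
        1.43949120e-02, -1.70084064e-06]), 'tool_pos': array([ 177.11951136, -572.68521864,  238.22530212]), 'tcp_rot': array([173.75815138,  89.89120018, 100.93486123]), 'ft_force': array([-0.58666854,  0.4000486 ,  1.0807387 ]), 'wrist_torque': array([0.10255426, 0.01025456, 0.01262163]), 'finger_gap': 85.62897520476639}
scene {'fov_y': 54.46342637666574, 'cx': 317.23328373896607, 'cy': 238.4096973384108, 'D': array([-0.04007942,  0.        ,  0.        ,  0.        ,  0.        ]), 'world_to_cam': array([[-6.58819997e-01,  7.52210821e-01,  1.16229195e-02,
         3.79579701e+02],
       [ 5.07871099e-01,  4.56108006e-01, -7.30775228e-01,
        -2.21914798e+02],
       [-5.54998341e-01, -4.75546389e-01, -6.82519211e-01,
         1.49330029e+03],
       [ 0.00000000e+00,  0.00000000e+00,  0.00000000e+00,
         1.00000000e+00]])}
top {'fov_y': 51.454696077143396, 'cx': 324.22488440900605, 'cy': 241.68780776015836, 'D': array([0.02464245, 0.        , 0.        , 0.        , 0.        ]), 'world_to_cam': array([[ 2.07257332e-02, -9.99776570e-01, -4.15391933e-03,
        -1.02666462e+01],
       [-9.94481156e-01, -2.01881963e-02, -1.02954687e-01,
         5.82186186e+02],
       [ 1.02847824e-01,  6.26480588e-03, -9.94677373e-01,
         1.42955421e+03],
       [ 0.00000000e+00,  0.00000000e+00,  0.00000000e+00,
         1.00000000e+00]])}
```

View pics/scene0.png

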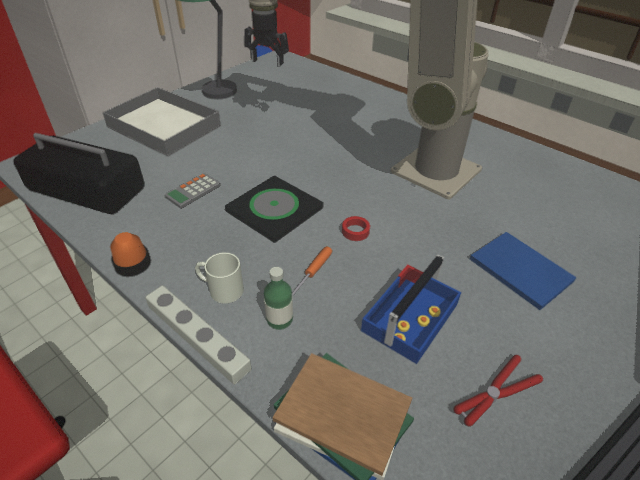

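View pics/top0.png

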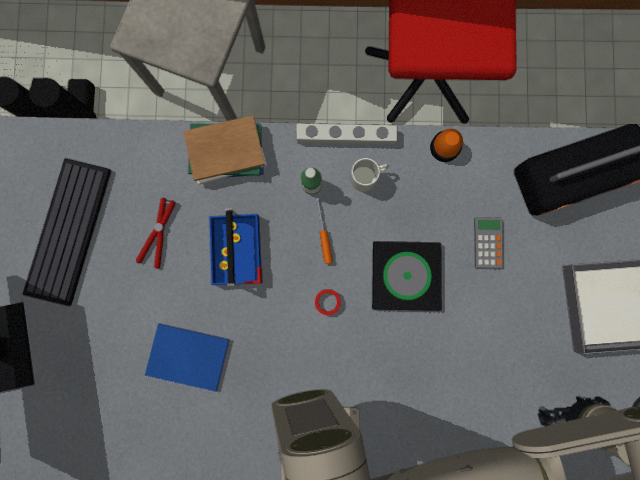

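The top view shows the tote around (235,250) with its red corner at the lower right near (258,275), so towards -x, -y. The reader is centred at (407,276) and the tags are at about (225-238, 225-265). Next I'll measure.

```bash
cat > h.py <<'E'
import numpy as np,cv2
from bench import r,vision,order
def K(m):
    f=240/np.tan(np.radians(m["fov_y"]/2)); return np.array([[f,0,m["cx"]],[0,f,m["cy"]],[0,0,1]])
def ray(m,px,z):
    p=cv2.undistortPoints(np.array(px,float).reshape(-1,1,2),K(m),m["D"]).reshape(-1,2)
    T=m["world_to_cam"];R=T[:3,:3];c=-R.T@T[:3,3]
    d=np.c_[p,np.ones(len(p))]@R
    return c+d*((z-c[2])/d[:,2])[:,None]
def proj(m,P):
    T=m["world_to_cam"];q,_=cv2.projectPoints(np.array(P,float).reshape(-1,1,3),cv2.Rodrigues(T[:3,:3])[0],T[:3,3],K(m),m["D"]);return q.reshape(-1,2)
E
python3 - <<'E'
from h import *
im=cv2.imread("pics/top0.png");m=vision.camera_model("top")
hsv=cv2.cvtColor(im,cv2.COLOR_BGR2HSV)
def blob(mask,x0,x1,y0,y1):
    k=np.zeros_like(mask);k[y0:y1,x0:x1]=mask[y0:y1,x0:x1];return k
g=blob(cv2.inRange(hsv,(50,100,50),(80,255,255)),370,445,240,315)
c=max(cv2.findContours(g,0,2)[0],key=cv2.contourArea);e=cv2.fitEllipse(c);print("ring",e,ray(m,[e[0]],24))
# tote blue
b=blob(cv2.inRange(hsv,(100,120,30),(130,255,255)),195,275,200,300)
rd=blob(cv2.inRange(hsv,(0,150,60),(8,255,255))|cv2.inRange(hsv,(172,150,60),(180,255,255)),195,275,200,300)
n=np.argwhere(rd);print("red px mean",n.mean(0)[::-1],ray(m,[n.mean(0)[::-1]],45))
k=blob(cv2.inRange(im,(0,0,0),(45,45,45)),220,242,200,300)
cs=max(cv2.findContours(k,0,2)[0],key=cv2.contourArea);q=cv2.minAreaRect(cs);bp=cv2.boxPoints(q);print("bar",q,ray(m,bp,116).round(1),ray(m,[q[0]],116))
y=cv2.inRange(hsv,(18,150,120),(35,255,255))
for c in cv2.findContours(blob(y,195,275,200,300),0,2)[0]:
    if cv2.contourArea(c)>5: print("tag",cv2.contourArea(c),ray(m,[cv2.minEnclosingCircle(c)[0]],12))
cv2.imwrite("pics/crop0.png",cv2.resize(im[200:300,190:290],None,fx=6,fy=6,interpolation=cv2.INTER_CUBIC))
E
```

```text
ring ((406.74658203125, 275.43243408203125), (47.609012603759766, 48.46779251098633), 132.56265258789062) [[ 488.8185561  -241.07383888   24.        ]]
red px mean [256.16216216 277.47297297] [[473.20390664 195.33475881  45.        ]]
bar ((229.75624084472656, 246.50595092773438), (71.12519073486328, 6.217662811279297), 88.60282135009766) [[653.3 275.9 116. ]
 [654.1 258.7 116. ]
 [457.7 246.2 116. ]
 [456.9 263.1 116. ]] [[554.76804324 260.96470461 116.        ]]
tag 40.5 [[510.08141736 296.80844531  12.        ]]
tag 13.0 [[548.98013357 294.86745232  12.        ]]
tag 21.5 [[591.82189192 266.00973776  12.        ]]
tag 8.5 [[627.08908799 272.79380107  12.        ]]
```

View pics/crop0.png

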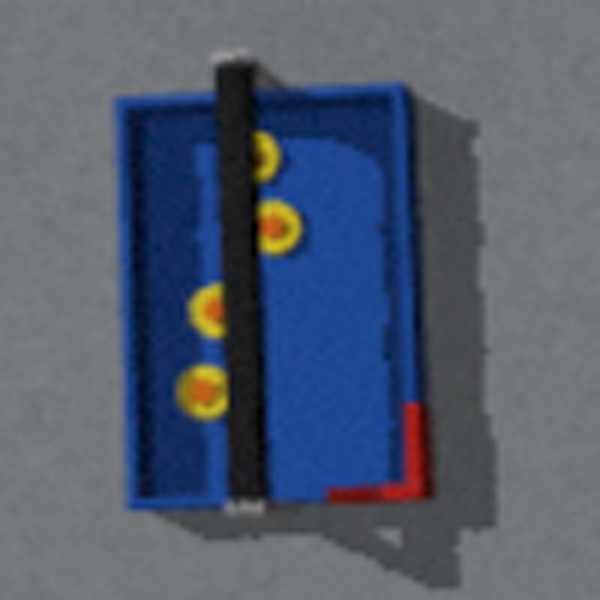

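```bash
python3 - <<'E'
from h import *
from scipy.spatial.transform import Rotation as Ro
m=vision.camera_model("top")
px=np.array([[118,98],[408,85],[430,495],[130,505]])/6+[189.6,199.6]
P=ray(m,px,45);print(P.round(1),P.mean(0))
for a,b in((0,1),(1,2),(2,3),(3,0)):print(np.linalg.norm(P[a]-P[b]),np.degrees(np.arctan2(*(P[b]-P[a])[1::-1])))
ms=vision.camera_model("scene")
b=np.array([555,261,0]);a=np.radians(3.7);u=np.array([np.cos(a),np.sin(a),0])
print(proj(ms,[b+[0,0,116]+106*u,b+[0,0,116]-106*u]))
s=r.sense();R=Ro.from_euler("xyz",s["tcp_rot"],degrees=True).as_matrix();print(R.round(3))
x=np.array([0,0,-1.]);z0=np.array([-np.sin(a),np.cos(a),0])
for z in(z0,-z0):
    G=np.c_[x,np.cross(z,x),z];print(Ro.from_matrix(G@R.T).as_rotvec().round(3))
E
```

```text
[[649.4 338.1  45. ]
 [658.7 197.6  45. ]
 [460.2 180.2  45. ]
 [452.6 323.6  45. ]] [555.21364812 259.8861176   45.        ]
140.8425814977789 -86.22321329057901
199.18497496247988 -174.98507611281659
143.61561000364884 93.04681921744331
197.31483810150738 4.224725680046246
[[391.62301859 314.82478464]
 [440.24507379 255.0630896 ]]
[[-0.     0.955  0.295]
 [ 0.002  0.295 -0.955]
 [-1.     0.    -0.002]]
[ 0.    -0.003  2.906]
[-0.002 -0.    -0.235]
```

```bash
python3 -m jog '[[[0.03,0.015,0.012],[0,0,-0.01],1],[[0.06,0.032,0.025],[0,0,-0.02],1],[[0.09,0.05,0.037],[0,0,-0.03],1],[[0.12,0.066,0.05],[0,0,-0.04],1],[[0.153,0.083,0.06],[0,0,-0.05],1]]'
python3 -m jog '[[[0.025,0.03,0],[0,0,-0.01],1],[[0.05,0.06,0],[0,0,-0.02],1],[[0.075,0.09,0],[0,0,-0.03],1],[[0.1,0.12,0],[0,0,-0.04],1],[[0.125,0.15,0],[0,0,-0.05],1]]'
python3 -m jog '[[[0.015,0.038,0],[0,0,-0.01],1],[[0.03,0.076,0],[0,0,-0.02],1],[[0.045,0.114,0],[0,0,-0.03],1],[[0.06,0.152,0],[0,0,-0.04],1],[[0.075,0.19,0],[0,0,-0.05],1]]'
python3 -m jog '[[[0.005,0.04,0],[0,0,-0.01],1],[[0.01,0.08,0],[0,0,-0.02],1],[[0.015,0.12,0],[0,0,-0.03],1],[[0.02,0.16,0],[0,0,-0.04],1],[[0.025,0.2,0],[0,0,-0.05],1]]'
python3 -m jog '[[[0,0.04,0],[0,0,-0.01],1],[[0,0.08,0],[0,0,-0.02],1],[[0,0.12,0],[0,0,-0.03],1],[[0,0.16,0],[0,0,-0.03],1],[[0,0.2,0],[0,0,-0.03],1]]'
python3 - <<'E'
from bench import r;s=r.sense();print(s)
E
```

```text
time: 0.52
tool_pos: [331.0, -489.4, 300.0]
tcp_rot: [-58.6, 90.0, -134.4]
ft_force: [0.2, -1.7, -0.2]
finger_gap: 85.3
time: 0.93
tool_pos: [456.0, -338.4, 298.9]
tcp_rot: [-142.4, 90.0, 139.0]
ft_force: [0.9, -0.9, -0.1]
finger_gap: 85.6
time: 1.35
tool_pos: [530.4, -148.2, 298.9]
tcp_rot: [-116.6, 90.0, 162.0]
ft_force: [0.4, -0.8, 0.2]
finger_gap: 85.4
time: 1.77
tool_pos: [554.8, 51.8, 298.9]
tcp_rot: [-96.0, 90.0, 179.7]
ft_force: [1.9, -0.5, 0.7]
finger_gap: 85.7
time: 2.18
tool_pos: [554.6, 251.7, 298.8]
tcp_rot: [-70.0, 90.0, -156.0]
ft_force: [0.1, 0.0, 0.5]
finger_gap: 85.3
{'time': 2.1833, 'joint_pos': array([ 1.95920064e+01,  7.94834210e+00,  7.85889356e+01, -3.15091733e-03,
        9.35032803e+01,  1.05592694e+02]), 'qd': array([ 43.29255877,  29.20995722, -31.52799614,  -0.21770929,
         2.29437002,  43.08056597]), 'joint_efforts': array([ -2.8913822 , -61.86917782, -47.33601809,   0.2182546 ,
         0.21968022,  -1.47811051]), 'tool_pos': array([554.5983281 , 251.72203946, 298.79153612]), 'tcp_rot': array([ -69.97305056,   89.95932018, -155.97392954]), 'ft_force': array([0.11660369, 0.04595128, 0.4539497 ]), 'wrist_torque': array([-0.01396163, -0.05125461,  0.00974726]), 'finger_gap': 85.25292198831114}
```

```bash
python3 -m jog '[[[0,0.009,-0.03],[0,0,0],1],[[0,0.009,-0.06],[0,0,0],1],[[0,0.009,-0.06],[0,0,0],1]]'
python3 - <<'E'
from h import *
from scipy.spatial.transform import Rotation as Ro
s=r.sense();print(s["tool_pos"],s["joint_pos"],Ro.from_euler("xyz",s["tcp_rot"],degrees=True).as_matrix().round(3))
m=vision.camera_model("wrist");im=vision.snapshot("wrist")[:,:,::-1].copy();print(m)
cv2.imwrite("pics/w1.png",im);t=vision.snapshot("top")[:,:,::-1];cv2.imwrite("pics/t1.png",t)
E
```

```text
time: 2.43
tool_pos: [551.5, 258.9, 231.4]
tcp_rot: [-73.7, 89.3, -159.6]
ft_force: [-0.5, -1.1, -2.0]
finger_gap: 85.4
[551.52289062 258.85895648 231.39310118] [ 2.03232659e+01  9.71599195e+00  8.36238890e+01 -1.36956129e-03
  8.73131936e+01  1.06195976e+02] [[-0.011  0.997  0.072]
 [-0.004  0.072 -0.997]
 [-1.    -0.011  0.003]]
{'fov_y': 62.10444851407847, 'cx': 318.2012072935432, 'cy': 235.54569980595787, 'D': array([-0.03475428,  0.        ,  0.        ,  0.        ,  0.        ]), 'world_to_cam': array([[ 7.18295190e-02, -9.97405758e-01,  4.71952931e-03,
         2.16731217e+02],
       [-9.46398619e-01, -6.66606962e-02,  3.16047475e-01,
         4.98934277e+02],
       [-3.14912964e-01, -2.71680941e-02, -9.48731637e-01,
         5.51126148e+02],
       [ 0.00000000e+00,  0.00000000e+00,  0.00000000e+00,
         1.00000000e+00]])}
```

View pics/w1.png

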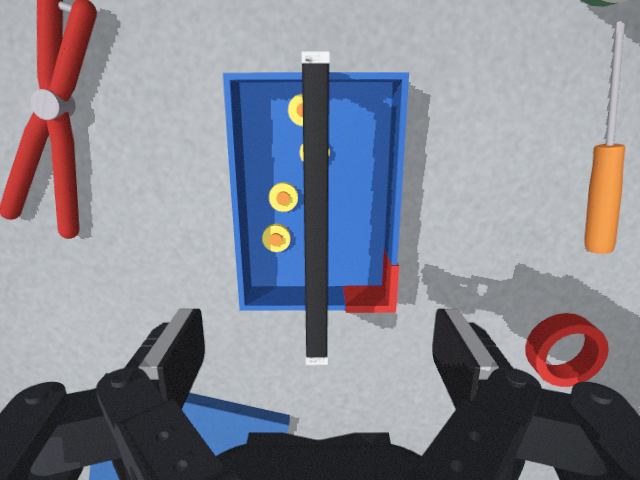

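The wrist view shows the bar from about (315,53) to (317,361), centred between the jaws, and all four tags on the left side of it.

```bash
python3 - <<'E'
from h import *
m=vision.camera_model("wrist")
P=ray(m,[[315.5,52],[316.5,364]],116);print(P,P.mean(0),np.linalg.norm(P[0]-P[1]),np.degrees(np.arctan2(*(P[0]-P[1])[1::-1])));print(r.sense()["tool_pos"],r.sense()["qd"])
E
```

```text
[[662.29998535 266.31439598 116.        ]
 [447.18937775 250.97356059 116.        ]] [554.74468155 258.64397829 116.        ] 215.65693758937797 4.079201535445383
[554.01163431 258.21415472 237.72418935] [-0.81719893 -2.08939565 -3.29613431  0.02182291  0.30728229  0.07702596]
```

```bash
python3 -m jog '[[[0.001,0,-0.03],[0,0,0],1],[[0.001,0,-0.06],[0,0,0],1],[[0.001,0,-0.09],[0,0,0],1],[[0.001,0,-0.12],[0,0,0],1],[[0.001,0,-0.144],[0,0,0],1]]' 110
python3 -m jog '[[[0,0,0],[0,0,0],1],[[0,0,0],[0,0,0],1],[[0,0,0],[0,0,0],0.2],[[0,0,0],[0,0,0],-0.2],[[0,0,0],[0,0,0],-0.4]]' 110
python3 -m jog '[[[0,0,0],[0,0,0],-0.6],[[0,0,0],[0,0,0],-0.8],[[0,0,0],[0,0,0],-1],[[0,0,0],[0,0,0],-1],[[0,0,0],[0,0,0],-1]]' 110
python3 -m jog '[[[0,0,0],[0,0,0],-1],[[0,0,0],[0,0,0],-1],[[0,0,0],[0,0,0],-1],[[0,0,0],[0,0,0],-1],[[0,0,0],[0,0,0],-1]]' 110
python3 - <<'E'
from h import *
s=r.sense();print(s["tool_pos"],s["joint_pos"],s["ft_force"])
cv2.imwrite("pics/w2.png",vision.snapshot("wrist")[:,:,::-1])
E
```

```text
time: 2.95
tool_pos: [557.4, 258.1, 96.0]
tcp_rot: [104.4, 89.9, 18.3]
ft_force: [-1.2, -0.8, -1.1]
finger_gap: 85.7
time: 3.37
tool_pos: [558.1, 259.2, 98.4]
tcp_rot: [105.7, 89.7, 19.7]
ft_force: [-0.6, 0.4, 0.7]
finger_gap: 51.7
time: 3.78
tool_pos: [556.5, 259.3, 95.9]
tcp_rot: [126.7, 89.9, 40.8]
ft_force: [-0.1, 2.3, 3.8]
finger_gap: 14.5
time: 4.2
tool_pos: [556.5, 259.3, 95.9]
tcp_rot: [128.5, 89.9, 42.5]
ft_force: [-1.5, 4.3, 5.0]
finger_gap: 14.2
[556.53020742 259.26769535  95.90672121] [2.01805915e+01 1.57486798e+01 9.12436079e+01 2.67562476e-02
 7.29454274e+01 1.06159549e+02] [-1.54173593  4.33423121  4.97582591]
```

View pics/w2.png

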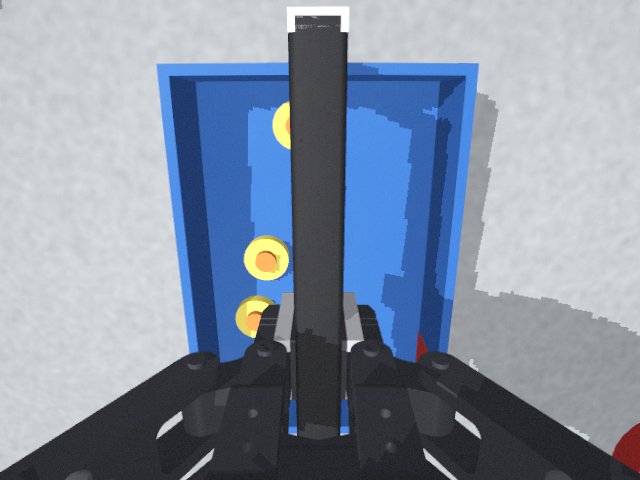

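The bar is gripped between the pads (gap 14 mm). Now a gentle lift.

```bash
python3 -m jog '[[[0,0,0.01],[0,0,0],-1],[[0,0,0.025],[0,0,0],-1],[[0,0,0.045],[0,0,0],-1],[[0,0,0.065],[0,0,0],-1],[[0,0,0.085],[0,0,0],-1]]' 115
python3 -m jog '[[[-0.01,0,0.02],[0,0,0],-1],[[-0.02,0,0.045],[0,0,0],-1],[[-0.03,0,0.07],[0,0,0],-1],[[-0.035,0,0.09],[0,0,0],-1],[[-0.04,0,0.11],[0,0,0],-1]]'
python3 -m jog '[[[-0.004,0,0.02],[0,0,0],-1],[[-0.008,0,0.035],[0,0,0],-1],[[-0.01,0,0.045],[0,0,0],-1],[[-0.01,0,0.045],[0,0,0],-1]]'
python3 - <<'E'
from h import *
s=r.sense();print(s["tool_pos"],s["joint_pos"],s["ft_force"])
cv2.imwrite("pics/w3.png",vision.snapshot("wrist")[:,:,::-1])
cv2.imwrite("pics/s3.png",vision.snapshot("scene")[:,:,::-1])
E
```

```text
time: 4.67
tool_pos: [555.2, 257.8, 179.9]
tcp_rot: [-62.3, 89.8, -148.3]
ft_force: [0.3, -0.0, -3.7]
finger_gap: 14.1
time: 5.08
tool_pos: [515.2, 258.0, 290.8]
tcp_rot: [-52.4, 89.9, -138.4]
ft_force: [-0.6, -0.6, -4.8]
finger_gap: 14.5
time: 5.42
tool_pos: [506.5, 258.7, 337.6]
tcp_rot: [100.3, 89.8, 14.3]
ft_force: [0.8, 0.7, -3.3]
finger_gap: 14.0
[506.4878914  258.67601069 337.61870159] [ 2.19020803e+01  1.35329612e+00  8.15418678e+01 -2.02830574e-02
  9.69545613e+01  1.07910885e+02] [ 0.7681833   0.72553831 -3.30205814]
```

View pics/s3.png

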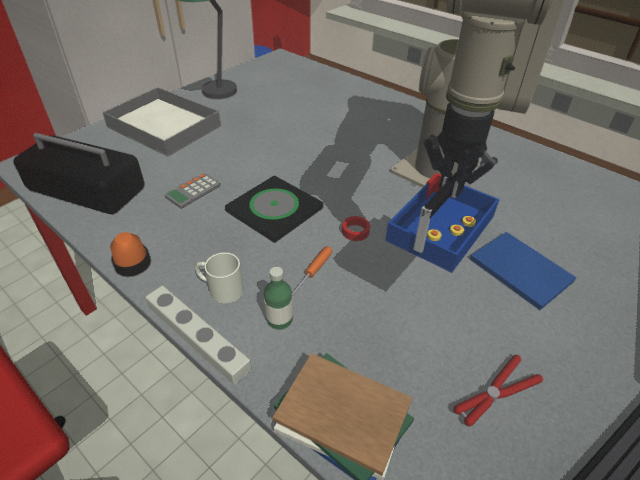

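```bash
python3 -m jog '[[[0,-0.006,0],[0,0,0],-1],[[0.001,-0.018,0],[0,0,0],-1],[[0.002,-0.034,0],[0,0,0],-1],[[0.003,-0.052,0],[0,0,0],-1],[[0.004,-0.072,0],[0,0,0],-1]]'
python3 -m jog '[[[0,-0.022,0],[0,0,0],-1],[[0,-0.045,0],[0,0,0],-1],[[0,-0.068,0],[0,0,0],-1],[[0,-0.091,0],[0,0,0],-1],[[0,-0.114,0],[0,0,0],-1]]'
python3 -m jog '[[[0,-0.023,0],[0,0,0],-1],[[0,-0.046,0],[0,0,0],-1],[[0,-0.069,0],[0,0,0],-1],[[0,-0.092,0],[0,0,0],-1],[[0,-0.114,0],[0,0,0],-1]]'
python3 -m jog '[[[0.002,-0.022,0],[0,0,0],-1],[[0.004,-0.044,0],[0,0,0],-1],[[0.006,-0.066,0],[0,0,0],-1],[[0.008,-0.086,0],[0,0,0],-1],[[0.01,-0.104,0],[0,0,0],-1]]'
python3 -m jog '[[[0,-0.016,0],[0,0,0],-1],[[0,-0.029,0],[0,0,0],-1],[[0,-0.038,0],[0,0,0],-1],[[0,-0.044,0],[0,0,0],-1],[[0,-0.046,0],[0,0,0],-1]]'
python3 - <<'E'
from h import *
s=r.sense();print(s["tool_pos"],s["joint_pos"],s["ft_force"])
cv2.imwrite("pics/s4.png",np.hstack([cv2.resize(vision.snapshot("scene")[:,:,::-1],(400,300)),cv2.resize(vision.snapshot("wrist")[:,:,::-1],(400,300))]))
E
```

```text
time: 5.93
tool_pos: [509.8, 185.2, 333.9]
tcp_rot: [-71.1, 89.9, -157.1]
ft_force: [-0.9, 0.9, -3.2]
finger_gap: 14.1
time: 6.35
tool_pos: [509.5, 70.5, 334.1]
tcp_rot: [-77.7, 89.9, -163.7]
ft_force: [0.8, -0.1, -3.5]
finger_gap: 14.4
time: 6.77
tool_pos: [509.3, -43.5, 334.1]
tcp_rot: [-88.2, 89.9, -174.3]
ft_force: [0.2, 0.5, -3.1]
finger_gap: 14.4
time: 7.18
tool_pos: [519.2, -147.6, 334.1]
tcp_rot: [-97.4, 89.9, 176.5]
ft_force: [-0.1, 0.0, -4.4]
finger_gap: 14.3
time: 7.6
tool_pos: [519.9, -192.1, 334.9]
tcp_rot: [-108.7, 90.0, 165.3]
ft_force: [-0.3, 0.1, -3.8]
finger_gap: 14.4
[ 519.8904757  -192.10494096  334.91399281] [-2.55758736e+01 -7.29732819e-01  8.39106158e+01 -6.72883730e-03
  9.68539558e+01  6.04743150e+01] [-0.26854266  0.10708268 -3.79486051]
```

View pics/s4.png

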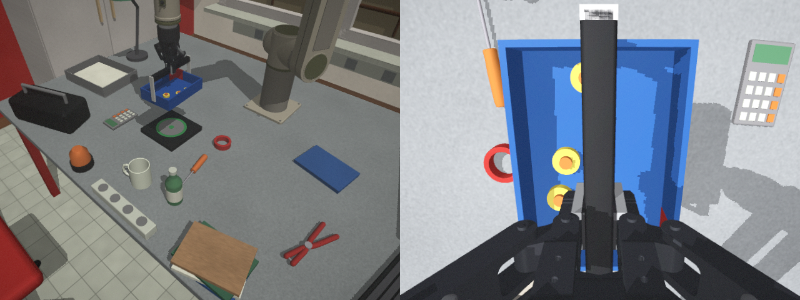

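Carried level over the reader, with the tags unmoved. I'll tilt slowly towards the red corner.

```bash
for i in 1; do :; done
python3 -m jog '[[[0,0,0],[0.026,-0.023,0],-1],[[0,0,0],[0.053,-0.046,0],-1],[[0,0,0],[0.079,-0.069,0],-1],[[0,0,0],[0.106,-0.092,0],-1],[[0,0,0],[0.132,-0.115,0],-1]]'
python3 -m jog '[[[0,0,0],[0.02,-0.018,0],-1],[[0,0,0],[0.04,-0.035,0],-1],[[0,0,0],[0.06,-0.052,0],-1],[[0,0,0],[0.08,-0.07,0],-1],[[0,0,0],[0.1,-0.087,0],-1]]'
python3 -m jog '[[[0,0,0],[0.02,-0.018,0],-1],[[0,0,0],[0.04,-0.035,0],-1],[[0,0,0],[0.06,-0.052,0],-1],[[0,0,0],[0.08,-0.07,0],-1],[[0,0,0],[0.1,-0.087,0],-1]]'
python3 -m jog '[[[0,0,0],[0.02,-0.018,0],-1],[[0,0,0],[0.04,-0.035,0],-1],[[0,0,0],[0.06,-0.052,0],-1],[[0,0,0],[0.08,-0.07,0],-1],[[0,0,0],[0.1,-0.087,0],-1]]'
python3 - <<'E'
from h import *
s=r.sense();print(s["tool_pos"],s["joint_pos"],s["ft_force"])
cv2.imwrite("pics/s5.png",vision.snapshot("scene")[0:240,150:470,::-1].repeat(2,0).repeat(2,1))
cv2.imwrite("pics/w5.png",vision.snapshot("wrist")[:,:,::-1])
E
```

```text
time: 8.12
tool_pos: [520.4, -190.2, 335.6]
tcp_rot: [134.8, 79.9, 48.9]
ft_force: [0.2, -0.2, -3.9]
finger_gap: 14.0
time: 8.53
tool_pos: [520.3, -190.4, 335.5]
tcp_rot: [134.9, 72.3, 49.0]
ft_force: [-0.5, -0.2, -4.5]
finger_gap: 14.6
time: 8.95
tool_pos: [520.3, -190.4, 335.5]
tcp_rot: [134.9, 64.7, 49.0]
ft_force: [-0.1, -0.2, -2.5]
finger_gap: 13.9
time: 9.37
tool_pos: [520.2, -190.5, 335.4]
tcp_rot: [134.9, 57.2, 49.0]
ft_force: [-0.1, -0.8, -4.1]
finger_gap: 14.4
[ 520.24164292 -190.47191179  335.42658719] [-46.22665136  -6.13962159  94.92751889  32.7700341   93.85647257
  41.17991062] [-0.09643411 -0.84296234 -4.11641813]
```

View pics/s5.png

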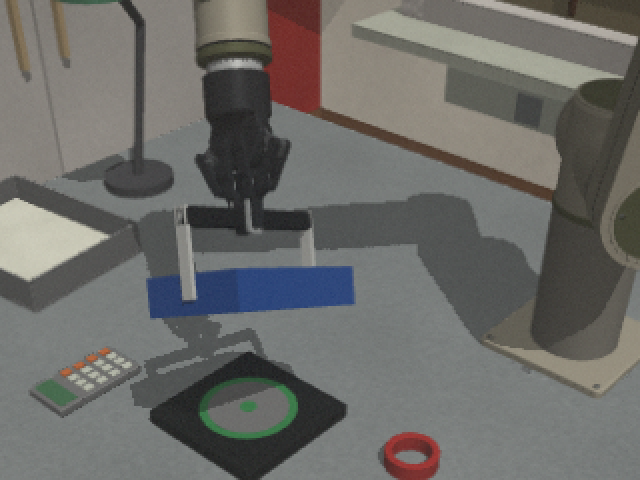

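View pics/w5.png

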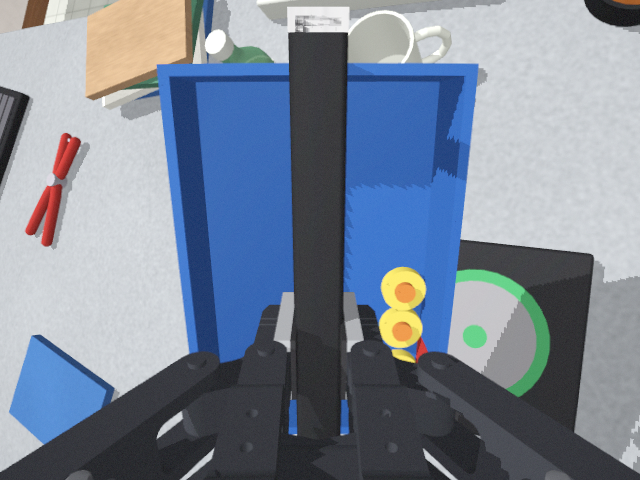

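```bash
cat >> h.py <<'E'
from scipy.spatial.transform import Rotation as Ro
def tote():
    s=r.sense();R=Ro.from_euler("xyz",s["tcp_rot"],degrees=True).as_matrix()
    z=np.array([0.0715,-0.9974,0]);x=np.array([0,0,-1.]);G=np.c_[x,np.cross(z,x),z]
    a=np.radians(184.1);T=np.array([[np.cos(a),-np.sin(a),0],[np.sin(a),np.cos(a),0],[0,0,1]])
    RT=R@G.T@T; t=s["tool_pos"]+R@G.T@(np.array([555,259,0])-np.array([556.5,259.3,95.9]))
    return RT,t
def tags(im,m):
    RT,t=tote();hsv=cv2.cvtColor(im,cv2.COLOR_BGR2HSV)
    y=cv2.inRange(hsv,(20,90,120),(35,255,255))
    T=m["world_to_cam"];c=-T[:3,:3].T@T[:3,3];c=RT.T@(c-t)
    out=[]
    for q in cv2.findContours(y,0,2)[0]:
        if cv2.contourArea(q)<40: continue
        (u,v),rad=cv2.minEnclosingCircle(q)
        p=cv2.undistortPoints(np.array([[[u,v]]]),K(m),m["D"])[0,0]
        d=RT.T@T[:3,:3].T@np.array([*p,1]); P=c+d*(12-c[2])/d[2]
        out.append((round(u),round(v),round(rad,1),P.round(1),round(np.linalg.norm(P-[95,65,5]),1)))
    return out
E
python3 -m jog '[[[0,0,0],[0,0,0],-1],[[0,0,0],[0,0,0],-1],[[0,0,0],[0,0,0],-1]]'
python3 - <<'E'
from h import *
m=vision.camera_model("wrist");RT,t=tote();print(t+RT@[95,65,5],np.arccos(RT[2,2]))
print(proj(m,[t+RT@np.array(p) for p in([-100,70,45],[-100,-70,45],[95,65,5],[-106,0,116])]))
im=vision.snapshot("wrist")[:,:,::-1].copy();cv2.imwrite("pics/w6.png",im)
for q in tags(im,m):print(q)
E
```

```text
time: 9.72
tool_pos: [520.4, -190.9, 335.6]
tcp_rot: [134.9, 57.2, 49.0]
ft_force: [-0.2, 0.7, -3.5]
finger_gap: 14.2
[ 473.03164083 -211.903896    197.30041383] 0.5719695609085645
[[478.21516767  57.24351386]
 [153.78549842  57.21826957]
 [412.94232952 378.33621409]
 [315.02023996  -3.5483127 ]]
(406, 319, 43.7, array([45.8, 55.3, 12. ]), np.float64(50.6))
```

View pics/w6.png

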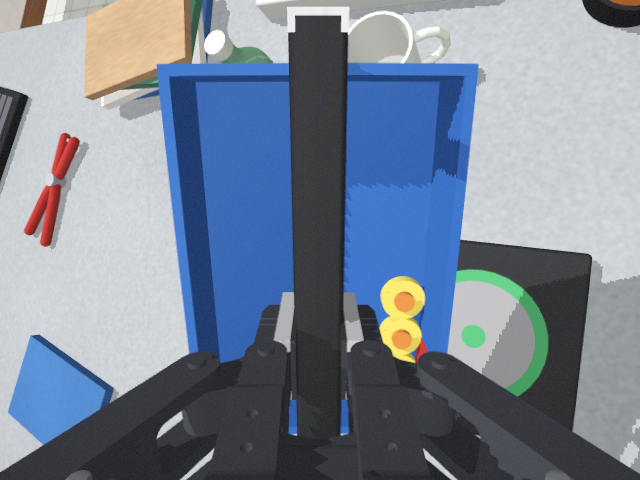

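```bash

python3 -m jog '[[[0,0,0],[0.02,-0.018,0],-1],[[0,0,0],[0.04,-0.035,0],-1],[[0,0,0],[0.06,-0.052,0],-1],[[0,0,0],[0.08,-0.07,0],-1],[[0,0,0],[0.1,-0.087,0],-1]]'
python3 -m jog '[[[0,0,0],[0,0,0],-1],[[0,0,0],[0,0,0],-1],[[0,0,0],[0,0,0],-1],[[0,0,0],[0,0,0],-1],[[0,0,0],[0,0,0],-1]]'
python3 - <<'E'
from h import *
RT,t=tote();print(t+RT@[95,65,5],np.arccos(RT[2,2]),r.sense()["joint_pos"])
im=vision.snapshot("wrist")[:,:,::-1].copy();cv2.imwrite("pics/w7.png",im[180:480,200:600].repeat(2,0).repeat(2,1))
im=vision.snapshot("top")[:,:,::-1].copy();cv2.imwrite("pics/t7.png",cv2.resize(im[200:350,310:510],None,fx=4,fy=4))
E
```

```text
time: 10.18
tool_pos: [520.3, -191.2, 335.4]
tcp_rot: [134.9, 49.5, 49.0]
ft_force: [0.6, -0.1, -4.7]
finger_gap: 13.9
time: 10.6
tool_pos: [520.4, -191.1, 335.6]
tcp_rot: [134.9, 49.6, 48.9]
ft_force: [-0.3, 0.6, -3.5]
finger_gap: 14.4
[ 485.26201951 -197.99434511  192.25559541] 0.7048516589813645 [-50.42179423  -5.40949394  97.12912639  39.90150775  94.73560054
  36.64481698]
```

View pics/w7.png

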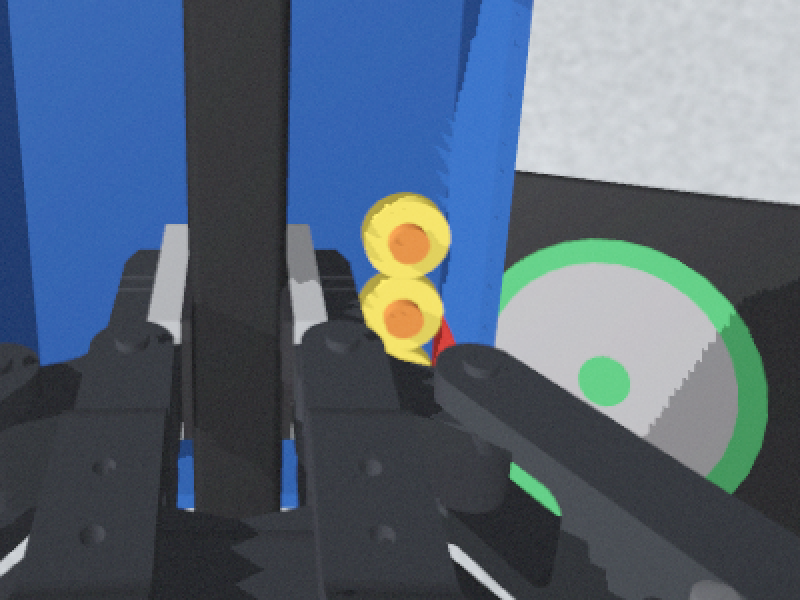

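View pics/t7.png

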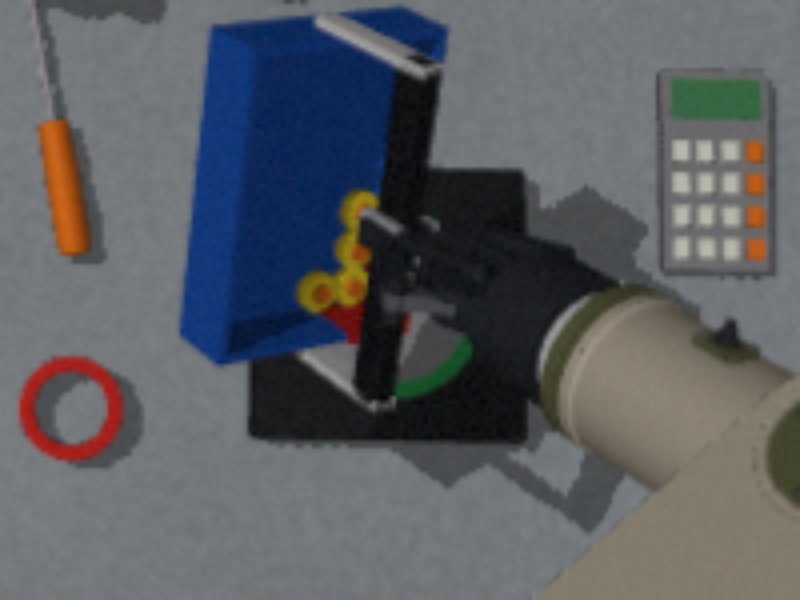

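The top view shows all four tags clustered in an L at the red corner: three along the y wall and one beside it on the x wall. Now I'll lower over the reader's middle by about (+4, -43, -112) mm.

```bash

python3 -m jog '[[[0,-0.003,-0.005],[0,0,0],-1],[[0.001,-0.008,-0.015],[0,0,0],-1],[[0.002,-0.014,-0.027],[0,0,0],-1],[[0.002,-0.02,-0.039],[0,0,0],-1],[[0.002,-0.025,-0.051],[0,0,0],-1]]'
python3 -m jog '[[[0,-0.006,-0.012],[0,0,0],-1],[[0.001,-0.01,-0.024],[0,0,0],-1],[[0.001,-0.014,-0.036],[0,0,0],-1],[[0.002,-0.016,-0.046],[0,0,0],-1],[[0.002,-0.018,-0.054],[0,0,0],-1]]'
python3 -m jog '[[[0,0,-0.004],[0,0,0],-1],[[0,0,-0.006],[0,0,0],-1],[[0,0,-0.006],[0,0,0],-1],[[0,0,-0.006],[0,0,0],-1],[[0,0,-0.006],[0,0,0],-1]]'
python3 -m jog '[[[0,0,0],[0,0,0],-1],[[0,0,0],[0,0,0],-1],[[0,0,0],[0,0,0],-1],[[0,0,0],[0,0,0],-1],[[0,0,0],[0,0,0],-1]]'
python3 - <<'E'
from h import *
RT,t=tote();P=t+RT@[95,65,5];print(P,P-[488.8,-241,24],np.arccos(RT[2,2]),r.sense()["qd"],r.sense()["ft_force"])
m=vision.camera_model("top")
im=vision.snapshot("top")[:,:,::-1].copy();cv2.imwrite("pics/t8.png",cv2.resize(im[200:350,310:510],None,fx=4,fy=4))
for q in tags(im[:],m):
    if 310<q[0]<510:print(q)
# individual bosses (orange) in top view, in tote frame at z=16
hsv=cv2.cvtColor(im,cv2.COLOR_BGR2HSV);o=cv2.inRange(hsv,(8,130,90),(35,255,255))
o[:,:345]=0;o[:,440:]=0;o[:200]=0;o[300:]=0
T=m["world_to_cam"];c=RT.T@(-T[:3,:3].T@T[:3,3]-t)
ys=np.argwhere(o)[:,::-1].astype(float)
p=cv2.undistortPoints(ys.reshape(-1,1,2),K(m),m["D"]).reshape(-1,2)
d=np.c_[p,np.ones(len(p))]@T[:3,:3]@RT;Q=c+d*((12-c[2])/d[:,2])[:,None];print(len(Q),Q.min(0),Q.max(0),np.linalg.norm(Q-[95,65,5],axis=1).max())
print(proj(m,[P]), (proj(m,[P])[0]-[310,200])*4)
cv2.imwrite("pics/s8.png",cv2.resize(vision.snapshot("scene")[80:260,150:390,::-1],None,fx=3,fy=3))
E
```

```text
time: 11.12
tool_pos: [521.9, -216.9, 282.0]
tcp_rot: [135.1, 49.6, 49.0]
ft_force: [0.1, 0.5, -4.0]
finger_gap: 14.0
time: 11.53
tool_pos: [524.1, -234.3, 228.6]
tcp_rot: [135.1, 49.6, 49.0]
ft_force: [0.7, -0.5, -3.8]
finger_gap: 13.9
time: 11.95
tool_pos: [524.5, -234.4, 225.2]
tcp_rot: [134.8, 49.6, 48.9]
ft_force: [-0.2, -0.1, -4.1]
finger_gap: 14.2
time: 12.37
tool_pos: [524.2, -234.2, 224.4]
tcp_rot: [135.0, 49.6, 49.0]
ft_force: [-0.2, -0.4, -3.9]
finger_gap: 14.1
[ 489.10853581 -240.99721302   81.04289607] [3.08535808e-01 2.78697531e-03 5.70428961e+01] 0.705230038310422 [ 0.02035185  0.0813074  -0.00966603 -0.09122477  0.01483557  0.21216161] [-0.21654574 -0.43347919 -3.94845585]
(408, 263, 12.5, array([53.7, 47.4, 12. ]), np.float64(45.4))
213 [14.81244849  8.24779187 12.        ] [97.27848236 61.08243361 12.        ] 82.7393931937774
[[409.98913457 274.60532683]] [399.95653828 298.42130731]
```

View pics/t8.png

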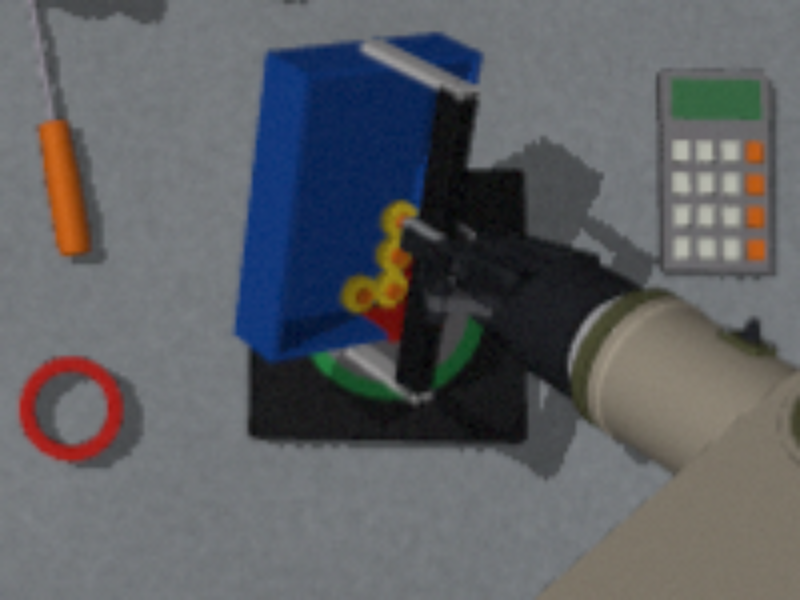

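View pics/s8.png

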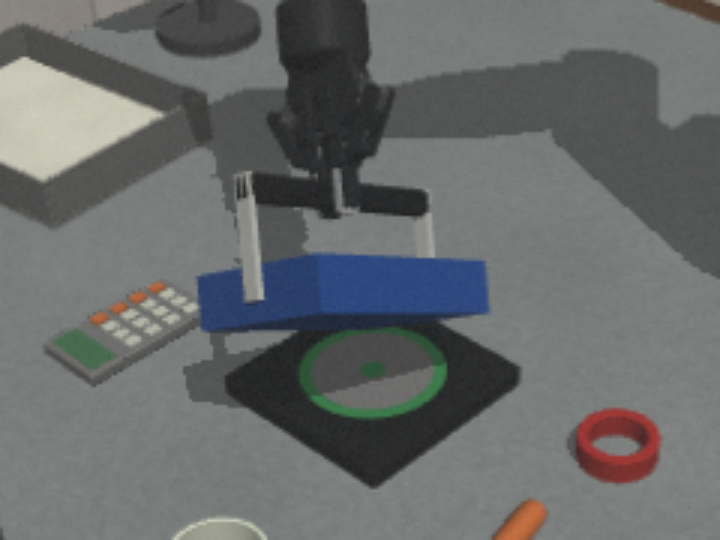

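All checks agree, so I'm handing in.

```bash
python3 -c "
from h import *
RT,t=tote();m=vision.camera_model('top');print((proj(m,[t+RT@[106,0,116],t+RT@[-106,0,116]])-[310,200])*4)
print(order.hand_in())"
```

```text
[[423.49056972 399.13656487]
 [473.03127441  88.37027418]]
the job is handed in; nothing more can be done
None
```

I gripped the tote by its bar, lifted it and carried it level to the reader. There I tilted it to about 0.70 rad towards the red corner, lowered it and handed in at about 12.5 s; no verdict was reported.

- **Corner position:** worked out from the tool pose, the red inside corner is less than 1 mm horizontally from the reader's middle and 57 mm above its top. As a check, the bar ends predicted from that pose match the top camera picture.
- **Tags:** the top view shows all four in the red corner. The farthest yellow pixel is 83 mm from the corner, so that tag's centre is about 70 mm away, inside the 95 mm limit. The wrist camera saw only three, because the finger hid the fourth.
- **Stillness and contact:** the arm was at rest with a steady 14 mm grip opening. The wrist force was about 4 N, just the tote's weight, so nothing was touching the reader.
- **Bystanders:** I steered clear of them, and the screwdriver, tape and calculator look unmoved in the last top view. I did not measure any of their positions again.

No checks failed. The automatic tag count merged the four touching tags into one blob, so I counted them by eye.

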